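Lock the dust cup into the bench extractor

ROBOT

A 6-joint arm with a two-finger parallel gripper is mounted at the origin on the work surface. World frame = base frame: x ahead of the robot, y to its left, z up, the work surface at z = 0. Lengths are in m, angles in rad, forces in N, time in s.
With the tool pointing down it reaches from about 0.3 to 0.775 m from the base axis. Payload 14.6 kg.
Tool frame: the origin (TCP) lies on the centre line of the jaws, within the pads' length; the fingertips stand ctrl.tcp_to_tips ahead of it and the grasp point (between the pads) lies 2 mm behind it (ctrl.tcp_to_tips is the distance from the TCP to the fingertips, in m); z points along the fingers, y is the line along which they close (so a half turn about z gives the same grasp; the last joint's range is limited). The gripper opens to 94 mm and grips with 3 to 60 N. Pads are 16 mm wide; open, the fingers measure 119 mm over their backs; the gripper's body (75 mm by 177 mm) begins 78 mm behind the grasp point.
Start: joints at [1.15, 0.3, 1.521, -0, 1.321, -0.067], TCP at [0.191, 0.516, 0.222] pointing down, gripper open.
Joint ranges: [-3.03, 3.03], [-0.79, 2.21], [0.23, 2.52], [-1.04, 4.18], [0, 3.07], [-2.55, 2.55]. Speed limits (rad/s): [2.22, 2.22, 2.57, 3.14, 3.14, 3.14].

INTERFACE

Orientations are given as [roll, pitch, yaw] about the fixed x, y, z axes, in that order (R = Rz(yaw) Ry(pitch) Rx(roll)).
In Python, from station import telemetry, viewer, hand_in, ctrl gives the robot as it stands.
- The arm moves only by the tool step_arm, never from a script. Its argument "plan" is a list of rows, each an object of numbers: "dx", "dy", "dz": the shift along the tool's x, y, z scaled (see below); "rx", "ry", "rz": the turn, a rotation vector about the tool's x, y, z scaled (see below); "claw": the closure, from 0 (fully open) to 1 (shut). In form: [{"dx": .., "dy": .., "dz": .., "rx": .., "ry": .., "rz": .., "claw": ..}, ...]. A call has 1 to 10 rows; each row shifts and turns the commanded pose from where the row before left it, along the tool's axes as they then stand; what a row does not reach is not made up. The controller multiplies each number of a shift by 0.1 m and each number of a turn by 90 degrees. A row lasts 1/10 s, in which the tool goes at most 50 mm and 8.59 degrees, less where a joint would pass 70% of its speed; a pose out of reach is approached as far as the arm can. A call with a number of a shift or a turn outside -1 to 1 is refused whole. A call with a gripper value outside its range is refused whole. The fingers move at their own pace and stop on an object; "grip_force" is the grip in N (left out, the last holds). Time passes only in rows, so rows that do not move let the fingers close. It gives the time, the measured TCP pose, the force, the opening and the grip force at its end, in the units of the state.
- telemetry.get_obs(): the state, without advancing time (a new reading comes with each control period).
- viewer.camera(name): name is "scene" or "top" or "wrist"; returns a dict with "img" (384x512x3 uint8, red, green, blue), "z_map" (384x512 float32, m along the optical axis (not along the pixel's ray), 0 where there is no reading), "fx", "fy", "cx", "cy" (pixels), "R" (3x3) and "t" (3): a world point X has camera coordinates R X + t; the wrist camera has in their place "tool_from_camera" (4x4, takes a point from camera to tool coordinates, whose origin is the TCP and whose axes are the flange's). Camera axes: x right, y down, z forward; pixel columns grow to the right and rows downward; lengths in m; the calibration is good to about 2 mm. A picture is of the moment at which its call begins: read the wrist's pose just before it.
- hand_in(): hands the job in; it is judged then, once.
Trained networks look in a picture, given as the dict that the camera call returned (one of the last four; its "shot" number tells which), for a name from the list of things; names that differ only in an ending like _2 or _b are one class to them, and where a whole thing is asked for, a point or a joint stands for the part that bears it (a point fixed in the world has none). Each returns a list of dicts, best first, with "score" (0 to 1); they miss things now and then, are a little off and sometimes report something else, mostly with a low value. They report only what shows in the picture. A call takes as long as a camera call. They do not tell look-alikes from the thing itself.
- viewer.recognise(target, picture): "rect" ([left, top, right, bottom] in pixels, round what is visible of it).
The state is a dict: "time_s": time; "qpos": joint angles; "joint_vel": joint speeds; "tau": joint torques, N m; "ee_pos": TCP position; "eef_rot": TCP orientation; "force": force on the tool from outside, world axes, zero at the start; "moment": the same for the moment, N m; "grip_width": finger opening in m; "grip_force": force on a finger pad.
Only numpy, scipy, OpenCV 4.12 (cv2) and the standard library are available. Lean on these libraries where they do the work, as an engineer would, in place of code of your own. Each camera call takes 0.05 s, during which the arm holds its last target. There are 200 camera calls.

TASK

Take the emptied dust cup by its wooden handle, offer it up from below into the collar of the bench dust extractor, and twist it (handle going counter-clockwise as seen from above) until its three lugs lock behind the collar and it hangs there by itself. Be gentle: feel for the slots rather than force the cup, and leave the hammer, offcut, batten and glue bottle where they are.

Things in the scene. Friction and masses are not known exactly. Their poses are not given: they have to be found in the camera images.
- cup_grip (a point): Centre of the dust cup's wooden handle, half-way up it: a level bar 75 mm long, 20 mm wide, 20 mm high, free all round but at its inner end. x points along the handle away from the cup, z up. The cup's axis is 112.5 mm from this point towards -x. The handle's centre is 105 mm above the cup's base; a steel crank (upright 69 to 79 mm from the axis) joins it to the cup.
- cup: The dust cup, about 220 g, standing upright on the bench at the start: a grey plastic cylinder 80 mm in diameter, 70 mm tall, with a neck of 68 mm diameter above it, whose rim (slightly tapered) is 100 mm above the base. Origin at the centre of its underside, x along the handle, z up.
- cup_lugs (a point): On the cup's axis, in the plane of the undersides of its three lugs: 88 mm above the base, 12 mm below the rim. x points along the handle, z up. The lugs are blocks 12 mm wide, 6 mm high, reaching out to 43 mm from the axis: one on the handle's side (0 deg from x), the others at 120 and 240 deg.
- stand: The extractor's stand, bolted down, with the collar and its pad: origin on the bench under the collar's axis, x towards its column (135 to 195 mm from the axis, 200 mm tall; foot 90 to 240 mm from it), z up. An arm from the column's top carries the head, 100 mm wide, top 212 mm above the bench.
- mouth (a point): Centre of the collar's underside, 160 mm above the bench; z up on the collar's axis, x level towards the column. The collar is a downward-open aluminium ring, 104 mm outside diameter, 26 mm high, with a 72 mm bore for the cup's neck and, round the bore, three slots 120 deg apart for the lugs, each about 18 mm wide. A small upright rib on the ring's outside marks each slot.
- slot_nominal (a point): Where one slot would be with the collar at its mark: 130 deg counter-clockwise (from above) from mouth's x; the cup's handle points this way as its lugs enter. But the collar is clamped up to 0.36 rad off, either way, unreported: find the slots by pressing the lugs lightly on the collar's underside (cup_lugs 6 mm below mouth) and turning until they rise. The collar itself does not turn.
- ledge_top (a point): On the collar's axis, 8 mm above mouth: height of the ledges' tops. With cup_lugs above this (a ceiling stops it 13.5 mm above mouth) the cup can be turned counter-clockwise seen from above. 36 deg past the slot's centre the ledge drops into the pocket; a stop ends it at 64 deg, so the cup turns 50 to 60 deg. Friction takes only about 0.1 N m; at the stop twist no harder than 1.5 N m.
- pocket_floor (a point): On the collar's axis, 4 mm above mouth: the floor of the pockets (28 deg wide) where the lugs are locked, held down by the pad. The cup is locked when cup_lugs is level with this point.
- pad_face (a point): Centre of the underside of the sprung rubber pad in the collar, 65 mm in diameter; 6 mm above mouth when nothing presses it. The cup's rim meets it just as the lugs reach the collar's underside, and it pushes down with 0.45 N per mm of lift from there (about 5 N at the locked height, 8 N when lifted over the ledge).
- hammer_mid (a point): A hammer lying on the bench, about 270 mm long; a bystander. A point on its handle.
- offcut: A pine offcut block 45 x 45 x 60 mm, a bystander. Origin at the centre of its underside.
- glue: A white glue bottle, 60 mm diameter, 160 mm tall, a bystander. Origin at the centre of its underside.
- batten: A pine batten 340 x 30 x 20 mm lying on the bench, a bystander. Origin at the centre of its underside.
Mind the look-alikes: they are no part of the job. Of the things that look like the cup, the smallest one is meant.

How it is judged:
On the way, in this order (a step that is already met when the one before it is completed fails the run):
1. the cup is lifted off the bench (z of cup_lugs in the frame of mouth above -0.055 m), for 0.1 s.
2. the cup is up in the collar, its lugs above the ledges (z of cup_lugs in the frame of mouth above 0.007 m and horizontal distance between cup_lugs and mouth below 0.006 m), for 0.1 s.
At the end, for the whole second after the job is handed in: The cup hangs locked and still in the collar, let go: its lug undersides are 1.5 to 6.2 mm above the collar's underside (in the pockets, pressed down by the pad), its axis within 5 mm of the collar's and within 4 deg of upright (z of cup_lugs in the frame of mouth between 0.0015 and 0.0062 m and horizontal distance between cup_lugs and mouth below 0.005 m and angle between cup's own z axis and vertical below 0.07 rad and contact force between cup and stand above 1 N and contact force between cup and the fingers below 0.1 N and linear speed of cup below 0.02 m/s); the robot touches nothing.
It fails at once if the cup is forced against the extractor with more than 60 N (contact force between cup and stand above 60 N).
It fails at once if the robot pushes the extractor with more than 20 N (contact force between the arm and stand above 20 N).
It fails at once if a bystander is moved more than 30 mm (distance of any of hammer_mid, offcut, glue, batten from where it was at the start of the episode above 0.03 m).
It also fails if it takes over 72 s, if anything falls off the work surface, if the arm or the gripper's body presses on something with over 40 N, if the wrist force passes 120 N, or if a joint passes its speed limit or range.

## Working session

There is one attempt and no reset: what is moved stays moved. The work goes in short steps, Python scripts to look and compute and a tool call to move; the robot and the scene stay as the last step left them, time stands still between calls to the robot, and variables do not carry over. Pictures are saved under pics/ and viewed, at most 10 in all, crops included, and the job is handed in when it is done.

Besides the shell and the picture viewer there is one more tool, called after "Request:" in YAML: its name, and indented under it one key for each argument. step_arm: Moves the arm, as the interface text tells. Shifts and turns lie within -1 to 1; 1 stands for 0.1 m of shift or 90 degrees of turn. Its arguments: {"type":"object","properties":{"plan":{"type":"array"},"grip_force":{"type":"number"}},"required":["plan"]}

```bash
ls; mkdir -p pics; cat > h.py <<'E'
import numpy as np, cv2
from station import telemetry, viewer, hand_in, ctrl
def pts(c):
    z=c["z_map"]; v,u=np.mgrid[:z.shape[0],:z.shape[1]]
    P=np.stack([(u-c["cx"])/c["fx"]*z,(v-c["cy"])/c["fy"]*z,z],-1)
    return (P-c["t"])@c["R"]
E
python3 - <<'E'
from h import *
print(ctrl.tcp_to_tips, telemetry.get_obs())
ims=[]
for n in("scene","top"):
    c=viewer.camera(n); ims.append(c["img"][:,:,::-1])
    P=pts(c); np.savez(f"{n}.npz",P=P,img=c["img"],z=c["z_map"])
    for t in("cup","cup_grip","stand","glue","offcut","batten","hammer_mid"):
        for r in viewer.recognise(t,c):
            if r["score"]<.3: continue
            l,tp,ri,b=[int(x) for x in r["rect"]]; m=P[(tp+b)//2,(l+ri)//2]
            print(n,t,round(r["score"],2),[l,tp,ri,b],m.round(3))
    cv2.imwrite(f"pics/{n}0.png",ims[-1])
cv2.imwrite("pics/both0.png",cv2.resize(np.vstack(ims),(800,1200))[:]) 
E
```

```text
pics
0.017 {'time_s': 0.0, 'qpos': array([ 1.15039956e+00,  3.00475555e-01,  1.52158216e+00, -9.10086443e-06,
        1.32070289e+00, -6.65869529e-02]), 'joint_vel': array([ 4.94047471e-05, -7.30517835e-04, -2.34822215e-03,  8.38248631e-04,
        6.40522168e-04, -9.60128306e-04]), 'tau': array([-7.35697677e-05, -5.31809020e+01, -3.52737021e+01,  7.09070452e-02,
        2.44987925e-02, -3.48850813e-05]), 'ee_pos': array([0.19045877, 0.51570944, 0.22188342]), 'eef_rot': array([-3.14042671e+00, -6.89167424e-05,  2.78778505e+00]), 'force': array([ 0.12063445,  0.074706  , -0.19921084]), 'moment': array([ 0.00583787, -0.00678856,  0.01763316]), 'grip_force': 0.0, 'grip_width': 0.09417597962710829}
scene cup 0.77 [198, 96, 270, 139] [0.187 0.331 0.086]
scene cup 0.73 [322, 107, 394, 154] [0.578 0.611 0.079]
scene cup 0.61 [249, 154, 293, 209] [0.491 0.206 0.063]
scene cup_grip 0.72 [192, 90, 269, 139] [0.096 0.396 0.002]
scene cup_grip 0.58 [250, 156, 291, 203] [0.482 0.211 0.062]
scene cup_grip 0.57 [323, 106, 397, 151] [0.579 0.622 0.083]
scene stand 0.95 [178, 232, 293, 337] [ 0.715 -
[... 360 characters left out ...]
]
top cup 0.56 [79, 152, 141, 223] [0.583 0.638 0.1  ]
top cup_grip 0.97 [225, 188, 246, 244] [0.482 0.215 0.057]
top cup_grip 0.77 [80, 156, 142, 223] [0.577 0.635 0.098]
top cup_grip 0.58 [160, 269, 235, 332] [0.198 0.343 0.088]
top stand 0.93 [316, 102, 377, 201] [ 0.677 -0.153  0.204]
top glue 0.69 [195, 139, 218, 162] [0.699 0.306 0.14 ]
top offcut 0.71 [318, 102, 377, 203] [ 0.673 -0.156  0.206]
top offcut 0.65 [233, 128, 249, 146] [0.763 0.192 0.052]
top offcut 0.62 [224, 190, 247, 245] [0.478 0.215 0.059]
top batten 0.66 [169, 155, 185, 254] [0.529 0.422 0.027]
top hammer_mid 0.79 [389, 177, 423, 254] [ 0.48  -0.392  0.018]
top hammer_mid 0.34 [171, 154, 185, 252] [0.534 0.42  0.019]
```

View pics/scene0.png

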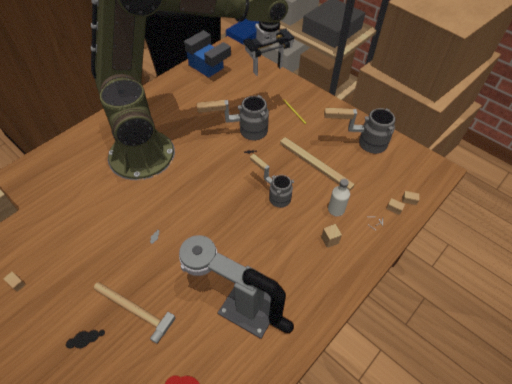

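View pics/top0.png

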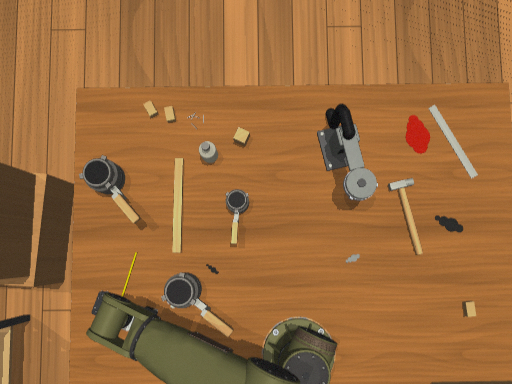

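The scene view shows three cups. The smallest is at scene (280,190) and top (237,200), with its handle towards the robot at top (235,232). The stand head is at top (360,184), with the column up-left of it at (335,145). Next I'll fit the geometry.

```bash
cat > fit.py <<'E'
from h import *
from scipy.optimize import least_squares
for n in("top","scene"):
    d=np.load(n+".npz"); P=d["P"]; z=P[...,2]; ok=d["z"]>0
    near=ok&(abs(P[...,0]-.45)<.15)&(abs(P[...,1]-.2)<.08)
    hs=d["img"].astype(int); wood=(hs[...,0]-hs[...,2]>40)
    H=P[near&(z>.095)&(z<.125)&wood]
    h0=H[:,:2].mean(0); w=np.linalg.svd(H[:,:2]-h0)[2][0]; s=(H[:,:2]-h0)@w
    print(n,"handle",len(H),h0.round(4),"dir",w.round(3),"ends",(h0+w*s.min()).round(4),(h0+w*s.max()).round(4),"z",np.percentile(H[:,2],[10,50,90]).round(4))
    C=P[near&~wood&(z>.088)&(z<.108)]
    print(" rim",len(C),C.mean(0).round(4),C.min(0).round(4),C.max(0).round(4))
    f=least_squares(lambda p:np.clip(np.hypot(C[:,0]-p[0],C[:,1]-p[1])-.033,-.01,.01),[*C[:,:2].mean(0)],loss="soft_l1",f_scale=.002); print("  axis",f.x.round(4))
    S=ok&(P[...,0]>.45)&(P[...,0]<.9)&(abs(P[...,1]+.15)<.13)
    T=P[S&(z>.203)&(z<.222)]
    print(" head top",len(T),T.min(0).round(3),T.max(0).round(3),np.median(T[:,2]).round(4))
    R=P[S&(z>.14)&(z<.225)]
    # head disc: low-x part
    m=T[:,0]<T[:,0].min()+.06; Q=T[m]
    print(" disc y-range",Q[:,1].min().round(4),Q[:,1].max().round(4))
    F=P[S&(z>.003)&(z<.02)]
    print(" foot",len(F),cv2.minAreaRect(F[:,:2].astype(np.float32)))
E
python3 fit.py
python3 - <<'E'
from h import *
a=cv2.imread("pics/top0.png"); s=cv2.imread("pics/scene0.png")
A=cv2.resize(a[95:215,300:400],None,fx=4,fy=4,interpolation=2);B=cv2.resize(s[225:345,170:300],None,fx=3,fy=4*1.0,interpolation=2)
cv2.imwrite("pics/st.png",np.hstack([A,B]))
E
```

```text
top handle 135 [0.4238 0.2154] dir [-1.     0.002] ends [0.5608 0.2151] [0.3869 0.2154] z [0.1107 0.116  0.1212]
 rim 319 [0.5355 0.2073 0.1002] [0.4959 0.1681 0.0886] [0.5684 0.2433 0.108 ]
  axis [0.5362 0.208 ]
 head top 1081 [ 0.525 -0.246  0.203] [ 0.834 -0.122  0.222] 0.2071
 disc y-range -0.246 -0.1488
 foot 2285 ((0.674881100654602, -0.14997480809688568), (0.25941210985183716, 0.4498249292373657), 89.97975158691406)
scene handle 131 [0.4259 0.2112] dir [0.998 0.065] ends [0.3867 0.2087] [0.5501 0.2193] z [0.1011 0.1126 0.1166]
 rim 299 [0.5338 0.2022 0.0983] [0.4587 0.1667 0.088 ] [0.5695 0.2411 0.1078]
  axis [0.5355 0.2065]
 head top 1394 [ 0.524 -0.249  0.203] [ 0.834 -0.126  0.222] 0.2055
 disc y-range -0.2487 -0.1505
 foot 1513 ((0.6750460267066956, -0.14972759783267975), (0.25889793038368225, 0.448582261800766), 89.85256958007812)
```

View pics/st.png

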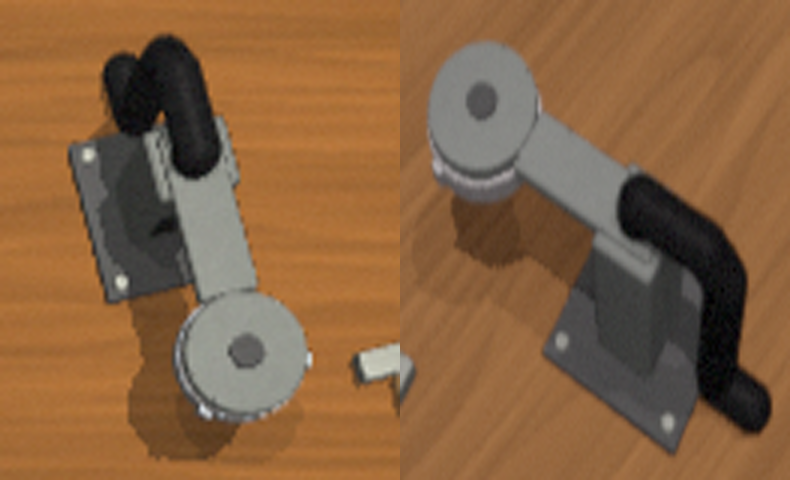

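The ribs show at world bearings of about -92° and 148°, so the slots lie near 148°, close to nominal. Now I'll move above the handle and flip the wrist, which leaves joint range for the later twist.

Request:
step_arm:
  plan:
    - {"dx":-0.335,"dy":-0.197}
    - {"dx":-0.335,"dy":-0.197}
    - {"dx":-0.335,"dy":-0.197}
    - {"dx":-0.335,"dy":-0.197}
    - {"dx":-0.335,"dy":-0.197}
    - {"dx":-0.335,"dy":-0.197}
    - {"dx":-0.335,"dy":-0.197}
    - {"dx":-0.335,"dy":-0.197}
    - {"dx":-0.335,"dy":-0.197}
    - {"dx":-0.335,"dy":-0.197}

```text
$.plan[0]: bad value
```

Request:
step_arm:
  plan:
    - {"rz":0.09}
    - {"rz":0.09}
    - {"rz":0.09}
    - {"rz":0.09}
    - {"rz":0.09}
    - {"rz":0.09}
    - {"rz":0.09}
    - {"rz":0.09}
    - {"rz":0.09}
    - {"rz":0.09}

```text
$.plan[0]: bad value
```

Request:
step_arm:
  plan:
    - {"rz":0.09}
    - {"rz":0.09}
    - {"rz":0.09}
    - {"rz":0.09}
    - {"rz":0.09}
    - {"rz":0.09}
    - {"rz":0.09}
    - {"rz":0.09}
    - {"rz":0.09}
    - {}

```text
$.plan[0]: bad value
```

```bash
cat > wr.py <<'E'
from h import *
from scipy.spatial.transform import Rotation as Ro
def wrist():
    o=telemetry.get_obs(); c=viewer.camera("wrist"); z=c["z_map"]; v,u=np.mgrid[:z.shape[0],:z.shape[1]]
    P=np.stack([(u-c["cx"])/c["fx"]*z,(v-c["cy"])/c["fy"]*z,z,np.ones_like(z)],-1)@c["tool_from_camera"].T
    return o,c,P[...,:3]@Ro.from_euler("xyz",o["eef_rot"]).as_matrix().T+o["ee_pos"]
E
python3 - <<'E'
from wr import *
o,c,P=wrist(); print(o["ee_pos"].round(4),o["eef_rot"].round(4),o["qpos"].round(3),c["tool_from_camera"].round(3).tolist())
np.savez("w1.npz",P=P,img=c["img"]); cv2.imwrite("pics/w1.png",c["img"][:,:,::-1])
i=c["img"].astype(int); z=P[...,2]
H=P[(c["z_map"]>0)&(i[...,0]-i[...,2]>40)&(z>.1)&(z<.13)&(abs(P[...,0]-.43)<.08)&(abs(P[...,1]-.21)<.06)]
if len(H): print(len(H),np.median(H[:,2]),cv2.minAreaRect(H[:,:2].astype(np.float32)))
E
```

```text
[0.1906 0.5159 0.2224] [-3.1416  0.      2.7878] [ 1.15   0.3    1.521 -0.     1.321 -0.067] [[-0.0, -0.967, -0.255, 0.073], [1.0, 0.0, -0.001, 0.0], [0.001, -0.255, 0.967, -0.163], [0.0, 0.0, 0.0, 1.0]]
```

View pics/w1.png

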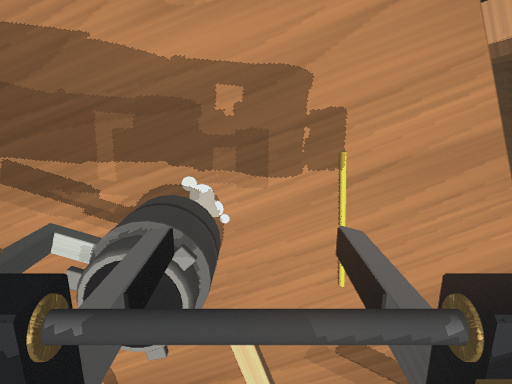

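The moves were refused because every row needs all its keys, so the arm hasn't moved. The picture only shows a large cup below the start pose, at (165,270).

Request:
step_arm:
  plan:
    - {"dx":-0.335,"dy":-0.197,"dz":0,"rx":0,"ry":0,"rz":0,"claw":0}
    - {"dx":-0.335,"dy":-0.197,"dz":0,"rx":0,"ry":0,"rz":0,"claw":0}
    - {"dx":-0.335,"dy":-0.197,"dz":0,"rx":0,"ry":0,"rz":0,"claw":0}
    - {"dx":-0.335,"dy":-0.197,"dz":0,"rx":0,"ry":0,"rz":0,"claw":0}
    - {"dx":-0.335,"dy":-0.197,"dz":0,"rx":0,"ry":0,"rz":0,"claw":0}
    - {"dx":-0.335,"dy":-0.197,"dz":0,"rx":0,"ry":0,"rz":0,"claw":0}
    - {"dx":-0.335,"dy":-0.197,"dz":0,"rx":0,"ry":0,"rz":0,"claw":0}
    - {"dx":-0.335,"dy":-0.197,"dz":0,"rx":0,"ry":0,"rz":0,"claw":0}
    - {"dx":-0.335,"dy":-0.197,"dz":0,"rx":0,"ry":0,"rz":0,"claw":0}
    - {"dx":-0.335,"dy":-0.197,"dz":0,"rx":0,"ry":0,"rz":0,"claw":0}

```text
time_s: 1.85
ee_pos: [0.4374, 0.2137, 0.2226]
eef_rot: [3.141, 0.0, 2.788]
force: [-0.6, 0.8, 0.4]
grip_width: 0.094
grip_force: 0.0
```

Request:
step_arm:
  plan:
    - {"dx":0,"dy":0,"dz":0,"rx":0,"ry":0,"rz":0.09,"claw":0}
    - {"dx":0,"dy":0,"dz":0,"rx":0,"ry":0,"rz":0.09,"claw":0}
    - {"dx":0,"dy":0,"dz":0,"rx":0,"ry":0,"rz":0.09,"claw":0}
    - {"dx":0,"dy":0,"dz":0,"rx":0,"ry":0,"rz":0.09,"claw":0}
    - {"dx":0,"dy":0,"dz":0,"rx":0,"ry":0,"rz":0.09,"claw":0}
    - {"dx":0,"dy":0,"dz":0,"rx":0,"ry":0,"rz":0.09,"claw":0}
    - {"dx":0,"dy":0,"dz":0,"rx":0,"ry":0,"rz":0.09,"claw":0}
    - {"dx":0,"dy":0,"dz":0,"rx":0,"ry":0,"rz":0.09,"claw":0}
    - {"dx":0,"dy":0,"dz":0,"rx":0,"ry":0,"rz":0.09,"claw":0}
    - {"dx":0,"dy":0,"dz":0,"rx":0,"ry":0,"rz":0.09,"claw":0}

```text
time_s: 2.85
ee_pos: [0.4366, 0.2151, 0.2225]
eef_rot: [3.142, -0.0, 1.368]
force: [0.4, -0.2, 1.3]
grip_width: 0.094
grip_force: 0.0
```

Request:
step_arm:
  plan:
    - {"dx":0,"dy":0,"dz":0,"rx":0,"ry":0,"rz":0.09,"claw":0}
    - {"dx":0,"dy":0,"dz":0,"rx":0,"ry":0,"rz":0.09,"claw":0}
    - {"dx":0,"dy":0,"dz":0,"rx":0,"ry":0,"rz":0.09,"claw":0}
    - {"dx":0,"dy":0,"dz":0,"rx":0,"ry":0,"rz":0.09,"claw":0}
    - {"dx":0,"dy":0,"dz":0,"rx":0,"ry":0,"rz":0.09,"claw":0}
    - {"dx":0,"dy":0,"dz":0,"rx":0,"ry":0,"rz":0.09,"claw":0}
    - {"dx":0,"dy":0,"dz":0,"rx":0,"ry":0,"rz":0.09,"claw":0}
    - {"dx":0,"dy":0,"dz":0,"rx":0,"ry":0,"rz":0.09,"claw":0}
    - {"dx":0,"dy":0,"dz":0,"rx":0,"ry":0,"rz":0.09,"claw":0}
    - {"dx":0,"dy":0,"dz":0,"rx":0,"ry":0,"rz":0,"claw":0}

```text
time_s: 3.85
ee_pos: [0.4366, 0.2151, 0.2225]
eef_rot: [-3.142, -0.0, 0.099]
force: [1.5, -0.4, -0.2]
grip_width: 0.0939
grip_force: 0.0
```

```bash
cat > m1.py <<'E'
from wr import *
o,c,P=wrist(); print(o["time_s"],o["ee_pos"].round(4),o["eef_rot"].round(4),o["qpos"].round(3),o["force"].round(2))
np.savez("w1.npz",P=P,img=c["img"]); cv2.imwrite("pics/w2.png",c["img"][:,:,::-1])
i=c["img"].astype(int); z=P[...,2]
H=P[(c["z_map"]>0)&(i[...,0]-i[...,2]>40)&(z>.1)&(z<.13)&(abs(P[...,0]-.43)<.08)&(abs(P[...,1]-.21)<.06)]
if len(H): print(len(H),np.median(H[:,2]),cv2.minAreaRect(H[:,:2].astype(np.float32)),H[:,:2].mean(0))
for r in viewer.recognise("cup",c)[:2]: print(r)
E
python3 m1.py
```

```text
3.85 [0.4366 0.2151 0.2225] [-3.1415e+00 -1.0000e-04  9.9400e-02] [0.382 0.158 1.695 0.    1.288 1.854] [ 1.46 -0.4  -0.18]
1839 0.11535475914077266 ((0.4237422049045563, 0.2140810340642929), (0.020047664642333984, 0.0735168606042862), 86.12128448486328) [0.42429728 0.21422963]
{'rect': [68.2, 275.7, 134.8, 384.0], 'score': 0.89}
{'rect': [228.3, 31.2, 330.7, 252.3], 'score': 0.67}
```

View pics/w2.png

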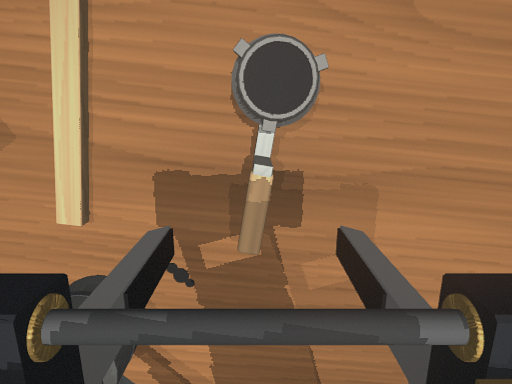

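The wrist view shows the small cup, with its rim at (278,78) and its handle running from (262,180) to (250,250). The fit puts the handle centre at (0.424,0.214) and its direction at 176.1°. I'll align, descend and grip.

Request:
step_arm:
  plan:
    - {"dx":0,"dy":0,"dz":0,"rx":0,"ry":0,"rz":0.053,"claw":0}
    - {"dx":0,"dy":0,"dz":0,"rx":0,"ry":0,"rz":0.053,"claw":0}
    - {"dx":0,"dy":0.018,"dz":0.2,"rx":0,"ry":0,"rz":0,"claw":0}
    - {"dx":0,"dy":0,"dz":0.2,"rx":0,"ry":0,"rz":0,"claw":0}
    - {"dx":0,"dy":0,"dz":0.2,"rx":0,"ry":0,"rz":0,"claw":0}
    - {"dx":0,"dy":0,"dz":0.2,"rx":0,"ry":0,"rz":0,"claw":0}
    - {"dx":0,"dy":0,"dz":0.2,"rx":0,"ry":0,"rz":0,"claw":0}
    - {"dx":0,"dy":0,"dz":0.2,"rx":0,"ry":0,"rz":0,"claw":0}
    - {"dx":0,"dy":0,"dz":0,"rx":0,"ry":0,"rz":0,"claw":0}

```text
time_s: 4.85
ee_pos: [0.4354, 0.2128, 0.1004]
eef_rot: [3.14, 0.004, -0.061]
force: [0.3, -0.4, -0.2]
grip_width: 0.0941
grip_force: 0.0
```

Request:
step_arm:
  plan:
    - {"dx":0,"dy":0,"dz":0,"rx":0,"ry":0,"rz":0,"claw":1}
    - {"dx":0,"dy":0,"dz":0,"rx":0,"ry":0,"rz":0,"claw":1}
    - {"dx":0,"dy":0,"dz":0,"rx":0,"ry":0,"rz":0,"claw":1}
    - {"dx":0,"dy":0,"dz":0,"rx":0,"ry":0,"rz":0,"claw":1}
    - {"dx":0,"dy":0,"dz":0,"rx":0,"ry":0,"rz":0,"claw":1}
    - {"dx":0,"dy":0,"dz":0,"rx":0,"ry":0,"rz":0,"claw":1}
    - {"dx":0,"dy":0,"dz":0,"rx":0,"ry":0,"rz":0,"claw":1}
    - {"dx":0,"dy":0,"dz":0,"rx":0,"ry":0,"rz":0,"claw":1}
  grip_force: 55

```text
time_s: 5.65
ee_pos: [0.4364, 0.2133, 0.1024]
eef_rot: [-3.142, 0.0, -0.065]
force: [-0.4, -0.4, -0.0]
grip_width: 0.0335
grip_force: 0.0
```

Request:
step_arm:
  plan:
    - {"dx":0,"dy":0,"dz":0,"rx":0,"ry":0,"rz":0,"claw":1}
    - {"dx":0,"dy":0,"dz":0,"rx":0,"ry":0,"rz":0,"claw":1}
    - {"dx":0,"dy":0,"dz":0,"rx":0,"ry":0,"rz":0,"claw":1}
    - {"dx":0,"dy":0,"dz":0,"rx":0,"ry":0,"rz":0,"claw":1}
    - {"dx":0,"dy":0,"dz":-0.1,"rx":0,"ry":0,"rz":0,"claw":1}
    - {"dx":0,"dy":0,"dz":-0.1,"rx":0,"ry":0,"rz":0,"claw":1}
    - {"dx":0,"dy":0,"dz":-0.1,"rx":0,"ry":0,"rz":0,"claw":1}
    - {"dx":0,"dy":0,"dz":-0.1,"rx":0,"ry":0,"rz":0,"claw":1}
    - {"dx":0,"dy":0,"dz":0,"rx":0,"ry":0,"rz":0,"claw":1}
    - {"dx":0,"dy":0,"dz":0,"rx":0,"ry":0,"rz":0,"claw":1}

```text
time_s: 6.65
ee_pos: [0.4364, 0.2133, 0.1426]
eef_rot: [-3.141, -0.0, -0.065]
force: [-0.1, 0.3, -2.4]
grip_width: 0.0195
grip_force: 55.0
```

```bash
cat > m2.py <<'E'
from wr import *
from scipy.optimize import least_squares
o,c,P=wrist(); print(o["time_s"],o["ee_pos"].round(4),o["eef_rot"].round(4),o["force"].round(2),o["moment"].round(3),o["grip_width"])
z=P[...,2]; i=c["img"].astype(int); grey=i.max(-1)-i.min(-1)<25
ps=np.array([.536,.2065])
m=(c["z_map"]>0)&grey&(np.hypot(P[...,0]-ps[0],P[...,1]-ps[1])<.038)&(z>.11)
Q=P[m]; A=np.c_[Q[:,:2],np.ones(len(Q))]
for _ in range(6):
    s=np.linalg.lstsq(A,Q[:,2],rcond=None)[0]; r=Q[:,2]-A@s; k=abs(r)<max(.002,np.median(abs(r))*2); Q,A=Q[k],A[k]
print("rim plane slope",s[:2].round(4),len(Q),"centre",Q.mean(0).round(4))
f=least_squares(lambda p:np.hypot(Q[:,0]-p[0],Q[:,1]-p[1])-p[2],[*ps,.033],loss="soft_l1",f_scale=.001); print("circle",f.x.round(4))
# stand from top camera, averaged over 4
c=viewer.camera("top"); np.savez("top2.npz",P=pts(c),img=c["img"],z=c["z_map"])
d=np.load("top2.npz"); P=d["P"]; z=P[...,2]; i=d["img"].astype(int); grey=i.max(-1)-i.min(-1)<25
S=grey&(d["z"]>0)&(abs(P[...,1]+.17)<.12)&(P[...,0]>.5)&(P[...,0]<.85)
T=P[S&(z>.195)&(z<.235)&(i.mean(-1)>90)]; print("top z",np.median(T[:,2]))
ce=np.array([.575,-.198]); rr=np.hypot(*(T[:,:2]-ce).T)
h=cv2.convexHull(T[rr<.056][:,:2].astype(np.float32))[:,0]
ang=np.arctan2(*(h-ce).T[::-1]); hh=h[abs(np.angle(np.exp(1j*(ang-.26))))>.7]
f=least_squares(lambda p:np.hypot(hh[:,0]-p[0],hh[:,1]-p[1])-p[2],[*ce,.05]); print("head circle",f.x.round(4)); ce=f.x[:2]
B=T[(np.hypot(*(T[:,:2]-ce).T)>.06)&(np.hypot(*(T[:,:2]-ce).T)<.13)][:,:2]
b0=B.mean(0); w=np.linalg.svd(B-b0)[2][0]; print("arm mean dir",np.degrees(np.arctan2(*(b0-ce)[::-1])),"svd",np.degrees(np.arctan2(w[1],w[0])),len(B))
# ring / ribs seen below the head
for n,dd in (("top",d),("scene",np.load("scene.npz"))):
    P=dd["P"]; z=P[...,2]; r=np.hypot(P[...,0]-ce[0],P[...,1]-ce[1])
    m=(dd["z"]>0)&(r>.049)&(r<.065)&(z>.14)&(z<.195)
    a=np.degrees(np.arctan2(P[...,1]-ce[1],P[...,0]-ce[0]))[m]; R=r[m]
    g=np.round(a/4)*4
    print(n,[(int(t),round(R[g==t].max()*1e3,1)) for t in np.unique(g)])
E
python3 m2.py
```

```text
6.65 [0.4364 0.2133 0.1426] [-3.1414e+00 -3.0000e-04 -6.4800e-02] [-0.13  0.35 -2.44] [ 0.02   0.314 -0.024] 0.019459472649751352
rim plane slope [ 0.0155 -0.0007] 12682 centre [0.5359 0.2074 0.1407]
circle [0.5336 0.2073 0.0209]
top z 0.20584809768743584
head circle [ 0.5725 -0.1969  0.0489]
arm mean dir 12.939865332721412 svd -166.5382037217602 325
top [(-176, np.float64(51.3)), (-168, np.float64(50.7)), (-160, np.float64(51.4)), (-152, np.float64(49.7)), (-148, np.float64(51.4)), (-144, np.float64(50.2)), (-132, np.float64(52.5)), (-120, np.float64(52.1)), (-96, np.float64(58.3)), (-92, np.float64(55.2)), (-88, np.float64(56.2)), (-8, np.float64(54.3)), (28, np.float64(52.3)), (32, np.float64(53.8)), (36, np.float64(51.2)), (44, np.float64(50.7)), (48, np.float64(50.7)), (52, np.float64(51.4)), (56, np.float64(52.1)), (60, np.float64(52.4)), (64, np.float64(51.5)), (68, np.float64(50.1)), (72, np.float64(51.1)), (76, np.float64(51.8)), (80, np.float64(51.0)), (84, np.float64(51.5)), (88, np.float64(51.4)), (92, np.float64(50.9)), (96, np.float64(50.7)), (100, np.float64(51.2)), (1
[... 610 characters left out ...]
-112, np.float64(52.9)), (-108, np.float64(53.9)), (-104, np.float64(54.5)), (-100, np.float64(60.0)), (-96, np.float64(60.0)), (-92, np.float64(59.4)), (-88, np.float64(59.9)), (-84, np.float64(54.6)), (-80, np.float64(55.2)), (-76, np.float64(55.4)), (-72, np.float64(54.3)), (-68, np.float64(54.2)), (-64, np.float64(54.9)), (-60, np.float64(54.4)), (-56, np.float64(54.7)), (-52, np.float64(54.6)), (-48, np.float64(54.7)), (-44, np.float64(53.7)), (-40, np.float64(53.9)), (-36, np.float64(53.9)), (-32, np.float64(54.9)), (-28, np.float64(54.4)), (-24, np.float64(52.9)), (-20, np.float64(54.9)), (-16, np.float64(56.3)), (-12, np.float64(64.1)), (-8, np.float64(52.1)), (56, np.float64(49.7))]
```

The slot bearing is about 146°, and the cup hangs level. Next I carry the cup below the collar and check it from the wrist.

Request:
step_arm:
  plan:
    - {"dx":0.077,"dy":0.351,"dz":0,"rx":0,"ry":0,"rz":0,"claw":1}
    - {"dx":0.077,"dy":0.351,"dz":0,"rx":0,"ry":0,"rz":0,"claw":1}
    - {"dx":0.077,"dy":0.351,"dz":0,"rx":0,"ry":0,"rz":0,"claw":1}
    - {"dx":0.077,"dy":0.351,"dz":0,"rx":0,"ry":0,"rz":0,"claw":1}
    - {"dx":0.077,"dy":0.351,"dz":0,"rx":0,"ry":0,"rz":0,"claw":1}
    - {"dx":0.077,"dy":0.351,"dz":0,"rx":0,"ry":0,"rz":0,"claw":1}
    - {"dx":0.077,"dy":0.351,"dz":0,"rx":0,"ry":0,"rz":0,"claw":1}
    - {"dx":0.077,"dy":0.351,"dz":0,"rx":0,"ry":0,"rz":0,"claw":1}
    - {"dx":0.077,"dy":0.351,"dz":0,"rx":0,"ry":0,"rz":0,"claw":1}
    - {"dx":0.077,"dy":0.351,"dz":0,"rx":0,"ry":0,"rz":0,"claw":1}

```text
time_s: 7.75
ee_pos: [0.4904, -0.1435, 0.142]
eef_rot: [-3.141, 0.001, -0.065]
force: [0.7, -0.8, -1.1]
grip_width: 0.0194
grip_force: 55.0
```

Request:
step_arm:
  plan:
    - {"dx":0,"dy":0,"dz":0,"rx":0,"ry":0,"rz":0.056,"claw":1}
    - {"dx":0,"dy":0,"dz":0,"rx":0,"ry":0,"rz":0.056,"claw":1}
    - {"dx":0,"dy":0,"dz":0,"rx":0,"ry":0,"rz":0.056,"claw":1}
    - {"dx":0,"dy":0,"dz":0,"rx":0,"ry":0,"rz":0.056,"claw":1}
    - {"dx":0,"dy":0,"dz":0,"rx":0,"ry":0,"rz":0.056,"claw":1}
    - {"dx":0,"dy":0,"dz":0,"rx":0,"ry":0,"rz":0.056,"claw":1}
    - {"dx":0,"dy":0,"dz":0,"rx":0,"ry":0,"rz":0,"claw":1}
    - {"dx":0,"dy":0,"dz":0,"rx":0,"ry":0,"rz":0,"claw":1}

```text
time_s: 8.55
ee_pos: [0.4904, -0.1419, 0.1421]
eef_rot: [3.141, 0.001, -0.59]
force: [-0.1, -0.4, -1.7]
grip_width: 0.0195
grip_force: 55.0
```

```bash
cat > m3.py <<'E'
from wr import *
from scipy.optimize import least_squares
o,c,P=wrist(); print(o["time_s"],o["ee_pos"].round(4),o["eef_rot"].round(4),o["force"].round(2),o["moment"].round(3))
np.savez("w3.npz",P=P,img=c["img"],z=c["z_map"]); cv2.imwrite("pics/w3.png",c["img"][:,:,::-1])
z=P[...,2]; ce=np.array([.5733,-.198])
r=np.hypot(P[...,0]-ce[0],P[...,1]-ce[1]); T=P[(c["z_map"]>0)&(r<.058)&(z>.195)&(z<.22)]
print(len(T),np.median(T[:,2]).round(4))
h=cv2.convexHull(T[:,:2].astype(np.float32))[:,0]; a=np.degrees(np.arctan2(*(h-ce).T[::-1]))
hh=h[abs((a-13+180)%360-180)>45]
f=least_squares(lambda p:np.hypot(hh[:,0]-p[0],hh[:,1]-p[1])-p[2],[*ce,.05],loss="soft_l1",f_scale=.001); print("head circle",f.x.round(4))
f=least_squares(lambda p:np.hypot(hh[:,0]-p[0],hh[:,1]-p[1])-.05,ce,loss="soft_l1",f_scale=.001); print("head circle r50",f.x.round(4)); ce=f.x
r=np.hypot(P[...,0]-ce[0],P[...,1]-ce[1]); m=(c["z_map"]>0)&(r>.0495)&(r<.066)&(z>.14)&(z<.19)
a=np.degrees(np.arctan2(P[...,1]-ce[1],P[...,0]-ce[0]))[m]; R=r[m]; g=np.round(a/2)*2
print([(int(t),round(float(np.percentile(R[g==t],90))*1e3,1)) for t in np.unique(g)])
E
python3 m3.py
```

```text
8.55 [ 0.4904 -0.1419  0.1421] [ 3.1415e+00  6.0000e-04 -5.9000e-01] [-0.09 -0.41 -1.74] [ 0.136  0.327 -0.026]
51435 0.2066
head circle [ 0.5724 -0.1988  0.0489]
head circle r50 [ 0.5736 -0.1993]
[(140, 56.9), (142, 57.6), (144, 57.3), (146, 57.3), (148, 57.4), (150, 57.4), (152, 57.2)]
```

View pics/w3.png

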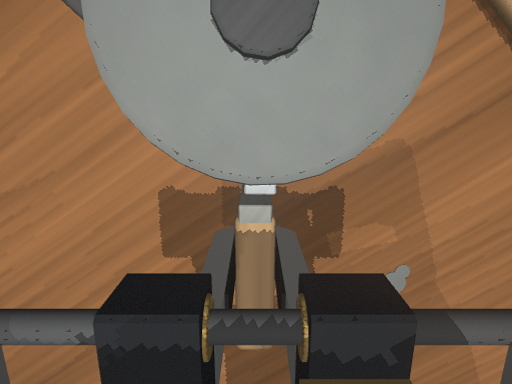

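The rib at (260,188) lines up with the handle, so the bearing is right. After a small centring shift I'll raise the cup in stages, watching the force.

Request:
step_arm:
  plan:
    - {"dx":0.005,"dy":0.013,"dz":0,"rx":0,"ry":0,"rz":0,"claw":1}
    - {"dx":0,"dy":0,"dz":-0.05,"rx":0,"ry":0,"rz":0,"claw":1}
    - {"dx":0,"dy":0,"dz":-0.05,"rx":0,"ry":0,"rz":0,"claw":1}
    - {"dx":0,"dy":0,"dz":-0.05,"rx":0,"ry":0,"rz":0,"claw":1}
    - {"dx":0,"dy":0,"dz":-0.05,"rx":0,"ry":0,"rz":0,"claw":1}
    - {"dx":0,"dy":0,"dz":0,"rx":0,"ry":0,"rz":0,"claw":1}

```text
time_s: 9.2
ee_pos: [0.4906, -0.1434, 0.1634]
eef_rot: [-3.141, -0.001, -0.592]
force: [0.2, 0.6, -1.9]
grip_width: 0.0195
grip_force: 55.0
```

Request:
step_arm:
  plan:
    - {"dx":0,"dy":0,"dz":-0.02,"rx":0,"ry":0,"rz":0,"claw":1}
    - {"dx":0,"dy":0,"dz":-0.02,"rx":0,"ry":0,"rz":0,"claw":1}
    - {"dx":0,"dy":0,"dz":0,"rx":0,"ry":0,"rz":0,"claw":1}

```text
time_s: 9.5
ee_pos: [0.4903, -0.1433, 0.1666]
eef_rot: [-3.142, -0.0, -0.593]
force: [0.4, -0.5, -2.3]
grip_width: 0.0196
grip_force: 55.0
```

```bash
cat > s.py <<'E'
from h import *
o=telemetry.get_obs()
for k in("time_s","ee_pos","eef_rot","force","moment"): print(k,np.round(o[k],4))
E
python3 s.py
```

```text
time_s 9.5
ee_pos [ 0.4903 -0.1433  0.1666]
eef_rot [-3.1415e+00 -2.0000e-04 -5.9250e-01]
force [ 0.3934 -0.4679 -2.3021]
moment [0.1483 0.2469 0.0098]
```

Request:
step_arm:
  plan:
    - {"dx":0,"dy":0,"dz":-0.02,"rx":0,"ry":0,"rz":0,"claw":1}
    - {"dx":0,"dy":0,"dz":-0.02,"rx":0,"ry":0,"rz":0,"claw":1}
    - {"dx":0,"dy":0,"dz":0,"rx":0,"ry":0,"rz":0,"claw":1}

```text
time_s: 9.8
ee_pos: [0.4902, -0.1433, 0.1706]
eef_rot: [-3.142, 0.0, -0.593]
force: [0.3, -1.1, -3.3]
grip_width: 0.0195
grip_force: 55.0
```

Request:
step_arm:
  plan:
    - {"dx":0,"dy":0,"dz":-0.02,"rx":0,"ry":0,"rz":0,"claw":1}
    - {"dx":0,"dy":0,"dz":0,"rx":0,"ry":0,"rz":0,"claw":1}
    - {"dx":0,"dy":0,"dz":0,"rx":0,"ry":0,"rz":0,"claw":1}

```text
time_s: 10.1
ee_pos: [0.4902, -0.1433, 0.1724]
eef_rot: [3.142, 0.0, -0.593]
force: [0.2, 0.1, -3.0]
grip_width: 0.0196
grip_force: 55.0
```

Request:
step_arm:
  plan:
    - {"dx":0,"dy":0,"dz":-0.02,"rx":0,"ry":0,"rz":0,"claw":1}
    - {"dx":0,"dy":0,"dz":0,"rx":0,"ry":0,"rz":0,"claw":1}
    - {"dx":0,"dy":0,"dz":0,"rx":0,"ry":0,"rz":0,"claw":1}

```text
time_s: 10.4
ee_pos: [0.4902, -0.1433, 0.1744]
eef_rot: [3.142, 0.0, -0.593]
force: [-0.3, 0.1, -4.7]
grip_width: 0.0197
grip_force: 55.0
```

```bash
python3 s.py
```

```text
time_s 10.4
ee_pos [ 0.4902 -0.1433  0.1744]
eef_rot [ 3.1415e+00  3.0000e-04 -5.9250e-01]
force [-0.3287  0.1268 -4.7427]
moment [ 0.2576  0.4476 -0.0517]
```

The lugs passed the collar's underside without resistance, so they are in the slots, and the pad is starting to press. I'll keep going up.

Request:
step_arm:
  plan:
    - {"dx":0,"dy":0,"dz":-0.02,"rx":0,"ry":0,"rz":0,"claw":1}
    - {"dx":0,"dy":0,"dz":-0.02,"rx":0,"ry":0,"rz":0,"claw":1}
    - {"dx":0,"dy":0,"dz":0,"rx":0,"ry":0,"rz":0,"claw":1}

```text
time_s: 10.7
ee_pos: [0.4902, -0.1433, 0.1786]
eef_rot: [-3.142, 0.0, -0.593]
force: [0.8, -0.4, -6.3]
grip_width: 0.0199
grip_force: 55.0
```

Request:
step_arm:
  plan:
    - {"dx":0,"dy":0,"dz":-0.02,"rx":0,"ry":0,"rz":0,"claw":1}
    - {"dx":0,"dy":0,"dz":-0.02,"rx":0,"ry":0,"rz":0,"claw":1}
    - {"dx":0,"dy":0,"dz":0,"rx":0,"ry":0,"rz":0,"claw":1}

```text
time_s: 11.0
ee_pos: [0.4902, -0.1433, 0.1825]
eef_rot: [3.142, 0.0, -0.593]
force: [0.4, 0.1, -8.2]
grip_width: 0.0194
grip_force: 55.0
```

Request:
step_arm:
  plan:
    - {"dx":0,"dy":0,"dz":-0.02,"rx":0,"ry":0,"rz":0,"claw":1}
    - {"dx":0,"dy":0,"dz":0,"rx":0,"ry":0,"rz":0,"claw":1}
    - {"dx":0,"dy":0,"dz":0,"rx":0,"ry":0,"rz":0,"claw":1}

```text
time_s: 11.3
ee_pos: [0.4904, -0.1435, 0.1845]
eef_rot: [3.142, -0.001, -0.593]
force: [2.2, -1.3, -7.7]
grip_width: 0.0197
grip_force: 55.0
```

```bash
python3 s.py; python3 - <<'E'
from h import *
from wr import *
o,c,P=wrist()
i=c["img"].astype(int); z=P[...,2]; r=np.hypot(P[...,0]-.4904,P[...,1]+.1434)
H=P[(c["z_map"]>0)&(i[...,0]-i[...,2]>40)&(z>.17)&(z<.22)&(r<.07)]
A=np.c_[H[:,:2]-[.4904,-.1434],np.ones(len(H))]
for _ in range(5):
    s=np.linalg.lstsq(A,H[:,2],rcond=None)[0]; e=abs(H[:,2]-A@s); k=e<.0015+np.median(e); A,H=A[k],H[k]
x=np.array([np.cos(-.5925),np.sin(-.5925)]); print(len(H),"pitch slope toward cup",s[:2]@x,"z at tcp",s[2])
s_=cv2.imwrite("pics/w4.png",c["img"][:,:,::-1])
c=viewer.camera("scene"); cv2.imwrite("pics/s4.png",cv2.resize(c["img"][210:330,150:290,::-1],None,fx=5,fy=5,interpolation=2))
E
```

```text
time_s 11.3
ee_pos [ 0.4904 -0.1435  0.1845]
eef_rot [ 3.1416e+00 -6.0000e-04 -5.9260e-01]
force [ 2.159  -1.3166 -7.6511]
moment [-0.0036  0.2346 -0.1199]
3529 pitch slope toward cup -0.0354302527309816 z at tcp 0.19733882034675035
```

View pics/s4.png

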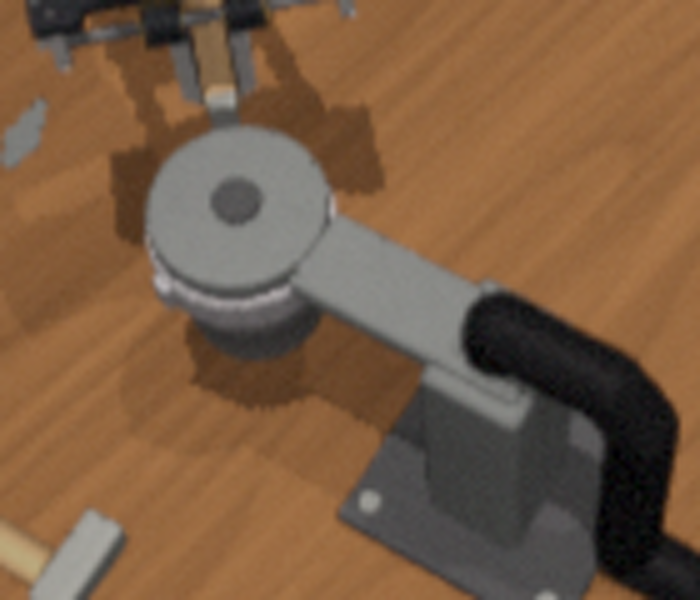

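The cup is up inside the collar under the head, with the handle at (215,60). It has slipped about 2–3° nose-down in the grip under the pad's push, so I'll pitch the tool to bring it level.

Request:
step_arm:
  plan:
    - {"dx":0,"dy":0,"dz":0,"rx":0,"ry":0.01,"rz":0,"claw":1}
    - {"dx":0,"dy":0,"dz":0,"rx":0,"ry":0.01,"rz":0,"claw":1}
    - {"dx":0,"dy":0,"dz":0,"rx":0,"ry":0.01,"rz":0,"claw":1}
    - {"dx":0,"dy":0,"dz":0,"rx":0,"ry":0,"rz":0,"claw":1}
    - {"dx":0,"dy":0,"dz":0,"rx":0,"ry":0,"rz":0,"claw":1}
  grip_force: 60

```text
time_s: 11.9
ee_pos: [0.4901, -0.1432, 0.1845]
eef_rot: [3.142, -0.047, -0.592]
force: [1.0, -1.3, -8.7]
grip_width: 0.0192
grip_force: 60.0
```

```bash
cat > p.py <<'E'
from wr import *
def pitch():
    o,c,P=wrist(); t=o["ee_pos"][:2]; w=o["eef_rot"][2]
    for k in("time_s","ee_pos","eef_rot","force","moment"): print(k,np.round(o[k],4))
    i=c["img"].astype(int); z=P[...,2]; r=np.hypot(P[...,0]-t[0],P[...,1]-t[1])
    H=P[(c["z_map"]>0)&(i[...,0]-i[...,2]>40)&(z>.16)&(z<.22)&(r<.07)]
    A=np.c_[H[:,:2]-t,np.ones(len(H))]
    for _ in range(5):
        s=np.linalg.lstsq(A,H[:,2],rcond=None)[0]; e=abs(H[:,2]-A@s); k=e<.0015+np.median(e); A,H=A[k],H[k]
    x=np.array([np.cos(w),np.sin(w)]); y=np.array([-x[1],x[0]]); sl=s[:2]@x
    a=np.degrees(np.angle(np.exp(1j*(w+np.pi))))
    print("slope to cup %.4f  z at tcp %.4f  handle bearing %.1f  lug rel est %.4f"%(sl,s[2],a,s[2]-.0115+.1*sl+.088-.105-.160+.0115-.010))
    print("side offset of handle",((H[:,:2]-t)@y).mean().round(4), "axis est",(t+.0998*x).round(4))
pitch()
E
python3 p.py
```

```text
time_s 11.9
ee_pos [ 0.4901 -0.1432  0.1845]
eef_rot [ 3.1416 -0.047  -0.5925]
force [ 0.9645 -1.2919 -8.705 ]
moment [ 0.1491  0.4889 -0.0261]
slope to cup -0.0149  z at tcp 0.1972  handle bearing 146.1  lug rel est 0.0087
side offset of handle 0.0006 axis est [ 0.5729 -0.199 ]
```

Request:
step_arm:
  plan:
    - {"dx":0,"dy":0,"dz":-0.01,"rx":0,"ry":0.008,"rz":0,"claw":1}
    - {"dx":0,"dy":0,"dz":-0.01,"rx":0,"ry":0.008,"rz":0,"claw":1}
    - {"dx":0,"dy":0,"dz":0,"rx":0,"ry":0,"rz":0,"claw":1}
    - {"dx":0,"dy":0,"dz":0,"rx":0,"ry":0,"rz":0,"claw":1}
    - {"dx":0,"dy":0,"dz":0,"rx":0,"ry":0,"rz":0,"claw":1}

```text
time_s: 12.45
ee_pos: [0.4903, -0.1434, 0.1866]
eef_rot: [-3.142, -0.073, -0.593]
force: [4.5, -3.5, -9.0]
grip_width: 0.0198
grip_force: 60.0
```

```bash
python3 p.py; python3 - <<'E'
import numpy as np
d=np.load("w1.npz");P=d["P"];i=d["img"].astype(int);z=P[...,2]
H=P[(i[...,0]-i[...,2]>40)&(z>.1)&(z<.13)&(abs(P[...,0]-.43)<.06)&(abs(P[...,1]-.21)<.04)]
print("baseline slope",np.linalg.lstsq(np.c_[H[:,:2],np.ones(len(H))],H[:,2],rcond=None)[0])
E
```

```text
time_s 12.45
ee_pos [ 0.4903 -0.1434  0.1866]
eef_rot [-3.1415 -0.0732 -0.5926]
force [ 4.5493 -3.5493 -8.9935]
moment [-0.0913  0.0179 -0.038 ]
slope to cup -0.0327  z at tcp 0.1991  handle bearing 146.0  lug rel est 0.0088
side offset of handle 0.0006 axis est [ 0.5731 -0.1991]
baseline slope [ 0.00099656 -0.01273196  0.11755559]
```

Request:
step_arm:
  plan:
    - {"dx":0.006,"dy":0,"dz":0,"rx":0,"ry":0,"rz":0,"claw":1}
    - {"dx":0.006,"dy":0,"dz":0,"rx":0,"ry":0,"rz":0,"claw":1}
    - {"dx":0,"dy":0,"dz":0,"rx":0,"ry":0,"rz":0,"claw":1}
    - {"dx":0,"dy":0,"dz":0,"rx":0,"ry":0,"rz":0,"claw":1}

```text
time_s: 12.9
ee_pos: [0.4907, -0.1436, 0.1862]
eef_rot: [3.141, -0.071, -0.592]
force: [-4.1, 1.9, -8.6]
grip_width: 0.0196
grip_force: 60.0
```

```bash
python3 p.py
```

```text
time_s 12.9
ee_pos [ 0.4907 -0.1436  0.1862]
eef_rot [ 3.1414 -0.0707 -0.5925]
force [-4.1222  1.937  -8.5744]
moment [ 0.8546  1.5604 -0.0114]
slope to cup -0.0362  z at tcp 0.1987  handle bearing 146.1  lug rel est 0.0081
side offset of handle 0.0005 axis est [ 0.5735 -0.1994]
```

The moment is referenced well above the contact, and the cup slips at about 0.85 N m. Pulling the tool back a little lets the bore's near edge help hold the cup up, so I'll pull back, pitch and raise slightly.

Request:
step_arm:
  plan:
    - {"dx":-0.012,"dy":0,"dz":0,"rx":0,"ry":0.01,"rz":0,"claw":1}
    - {"dx":-0.008,"dy":0,"dz":0,"rx":0,"ry":0.01,"rz":0,"claw":1}
    - {"dx":0,"dy":0,"dz":-0.01,"rx":0,"ry":0.01,"rz":0,"claw":1}
    - {"dx":0,"dy":0,"dz":0,"rx":0,"ry":0.01,"rz":0,"claw":1}
    - {"dx":0,"dy":0,"dz":0,"rx":0,"ry":0,"rz":0,"claw":1}

```text
time_s: 13.45
ee_pos: [0.4904, -0.1433, 0.1881]
eef_rot: [-3.141, -0.141, -0.593]
force: [7.4, -4.7, -11.9]
grip_width: 0.0195
grip_force: 60.0
```

```bash
python3 p.py
```

```text
time_s 13.45
ee_pos [ 0.4904 -0.1433  0.1881]
eef_rot [-3.1409 -0.1406 -0.5926]
force [  7.4145  -4.6839 -11.8632]
moment [-0.2827 -0.458  -0.0351]
slope to cup -0.0428  z at tcp 0.2004  handle bearing 146.0  lug rel est 0.0091
side offset of handle 0.0005 axis est [ 0.5732 -0.1991]
```

```bash
python3 - <<'E'
from wr import *
o,c,P=wrist(); z=P[...,2]; t=o["ee_pos"][:2]; w=o["eef_rot"][2]; x=np.array([np.cos(w),np.sin(w)])
np.savez("w5.npz",P=P,img=c["img"],zm=c["z_map"])
def fit(m,n):
    Q=P[m]; A=np.c_[Q[:,:2]-t,np.ones(len(Q))]
    for _ in range(6):
        s=np.linalg.lstsq(A,Q[:,2],rcond=None)[0]; e=abs(Q[:,2]-A@s); k=e<.001+np.median(e); A,Q=A[k],Q[k]
    print(n,len(Q),"slope",(s[:2]@x).round(4),"side",(s[:2]@[-x[1],x[0]]).round(4),"z med",np.median(Q[:,2]).round(4))
ok=c["z_map"]>0
fit(ok&(abs(z)<.02),"table"); fit(ok&(z>.19)&(z<.23)&(np.hypot(P[...,0]-.573,P[...,1]+.199)<.048),"head")
i=c["img"].astype(int)
d=(P[...,:2]-t)@x; s=(P[...,:2]-t)@[-x[1],x[0]]
for a in np.arange(-.03,.06,.005):
    m=ok&(i[...,0]-i[...,2]>40)&(z>.16)&(z<.22)&(abs(s)<.009)&(abs(d-a)<.0025)
    if m.sum()>5: print(round(a,3),m.sum(),np.median(z[m]).round(4))
m=ok&(z>.14)&(z<.22)&(abs(s)<.006)&(d>.01)&(d<.06)
print([(round(a,3),np.median(z[m&(abs(d-a)<.002)]).round(4)) for a in np.arange(.01,.06,.004) if (m&(abs(d-a)<.002)).any()])
cv2.imwrite("pics/w5.png",c["img"][:,:,::-1])
E
```

```text
table 95215 slope 0.0026 side -0.0007 z med 0.0006
head 22689 slope 0.0066 side -0.0007 z med 0.2066
-0.025 100 0.2012
-0.02 353 0.2013
-0.015 347 0.2011
-0.01 353 0.2008
-0.005 366 0.2007
0.0 348 0.2004
0.005 361 0.2001
0.01 359 0.1999
0.015 366 0.1997
0.02 299 0.1996
0.025 10 0.1982
[(np.float64(0.01), np.float64(0.1999)), (np.float64(0.014), np.float64(0.1998)), (np.float64(0.018), np.float64(0.1997)), (np.float64(0.022), np.float64(0.1995)), (np.float64(0.026), np.float64(0.1993)), (np.float64(0.03), np.float64(0.1804)), (np.float64(0.034), np.float64(0.1448)), (np.float64(0.038), np.float64(0.1447)), (np.float64(0.042), np.float64(0.1849)), (np.float64(0.046), np.float64(0.1855)), (np.float64(0.05), np.float64(0.1878)), (np.float64(0.054), np.float64(0.2062)), (np.float64(0.058), np.float64(0.2064))]
```

View pics/w5.png

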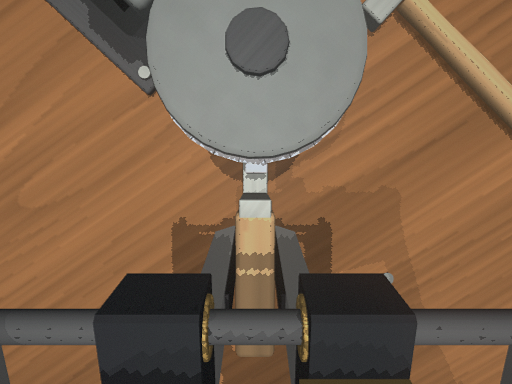

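The pitch reading is sound: the table reads a slope of 0.003 in the same picture. By this reading the lugs are 8 to 11 mm above the mouth, over the ledges. I'll raise 1 mm and try a gentle twist about the collar's axis.

Request:
step_arm:
  plan:
    - {"dx":0,"dy":0,"dz":-0.01,"rx":0,"ry":0,"rz":0,"claw":1}
    - {"dx":0,"dy":0.026,"dz":0,"rx":0.0023,"ry":0,"rz":-0.0165,"claw":1}
    - {"dx":0,"dy":0.026,"dz":0,"rx":0.0023,"ry":0,"rz":-0.0165,"claw":1}
    - {"dx":0,"dy":0.026,"dz":0,"rx":0.0023,"ry":0,"rz":-0.0165,"claw":1}
    - {"dx":0,"dy":0.026,"dz":0,"rx":0.0023,"ry":0,"rz":-0.0165,"claw":1}
    - {"dx":0,"dy":0,"dz":0,"rx":0,"ry":0,"rz":0,"claw":1}

```text
time_s: 14.15
ee_pos: [0.4853, -0.1523, 0.1893]
eef_rot: [-3.141, -0.141, -0.487]
force: [11.5, -4.0, -12.6]
grip_width: 0.0195
grip_force: 60.0
```

```bash
python3 p.py
```

```text
time_s 14.15
ee_pos [ 0.4853 -0.1523  0.1893]
eef_rot [-3.1407 -0.1413 -0.4871]
force [ 11.5216  -3.9936 -12.5689]
moment [-0.4165 -1.1054  0.0479]
slope to cup -0.0502  z at tcp 0.2014  handle bearing 152.1  lug rel est 0.0094
side offset of handle 0.0005 axis est [ 0.5735 -0.199 ]
```

Almost no resistance at 6°, so I'll continue.

Request:
step_arm:
  plan:
    - {"dx":0.003,"dy":0.026,"dz":0,"rx":0.0023,"ry":0,"rz":-0.0165,"claw":1}
    - {"dx":0.001,"dy":0.026,"dz":0,"rx":0.0023,"ry":0,"rz":-0.0165,"claw":1}
    - {"dx":0.001,"dy":0.026,"dz":0,"rx":0.0023,"ry":0,"rz":-0.0165,"claw":1}
    - {"dx":0.001,"dy":0.026,"dz":0,"rx":0.0023,"ry":0,"rz":-0.0165,"claw":1}
    - {"dx":0,"dy":0,"dz":0,"rx":0,"ry":0,"rz":0,"claw":1}

```text
time_s: 14.7
ee_pos: [0.4808, -0.1617, 0.1892]
eef_rot: [-3.141, -0.14, -0.382]
force: [7.5, -0.6, -10.1]
grip_width: 0.0193
grip_force: 60.0
```

```bash
python3 p.py
```

```text
time_s 14.7
ee_pos [ 0.4808 -0.1617  0.1892]
eef_rot [-3.1411 -0.1398 -0.3824]
force [  7.4823  -0.5956 -10.1143]
moment [-0.1435 -0.3739  0.0609]
slope to cup -0.0489  z at tcp 0.2014  handle bearing 158.1  lug rel est 0.0095
side offset of handle 0.0005 axis est [ 0.5734 -0.199 ]
```

Request:
step_arm:
  plan:
    - {"dx":0.001,"dy":0.035,"dz":0,"rx":0.0031,"ry":0,"rz":-0.022,"claw":1}
    - {"dx":0.001,"dy":0.035,"dz":0,"rx":0.0031,"ry":0,"rz":-0.022,"claw":1}
    - {"dx":0.001,"dy":0.035,"dz":0,"rx":0.0031,"ry":0,"rz":-0.022,"claw":1}
    - {"dx":0.001,"dy":0.035,"dz":0,"rx":0.0031,"ry":0,"rz":-0.022,"claw":1}
    - {"dx":0.001,"dy":0.035,"dz":0,"rx":0.0031,"ry":0,"rz":-0.022,"claw":1}
    - {"dx":0.001,"dy":0.035,"dz":0,"rx":0.0031,"ry":0,"rz":-0.022,"claw":1}
    - {"dx":0,"dy":0,"dz":0,"rx":0,"ry":0,"rz":0,"claw":1}

```text
time_s: 15.45
ee_pos: [0.4753, -0.1819, 0.1893]
eef_rot: [-3.141, -0.14, -0.173]
force: [6.0, 0.5, -9.0]
grip_width: 0.0196
grip_force: 60.0
```

```bash
python3 p.py
```

```text
time_s 15.45
ee_pos [ 0.4753 -0.1819  0.1893]
eef_rot [-3.1411 -0.1397 -0.1727]
force [ 6.041   0.494  -8.9828]
moment [ 0.1239 -0.3267  0.1442]
slope to cup -0.0495  z at tcp 0.2015  handle bearing 170.1  lug rel est 0.0095
side offset of handle 0.0004 axis est [ 0.5736 -0.1991]
```

Request:
step_arm:
  plan:
    - {"dx":0.001,"dy":0.035,"dz":0,"rx":0.0031,"ry":0,"rz":-0.022,"claw":1}
    - {"dx":0.001,"dy":0.035,"dz":0,"rx":0.0031,"ry":0,"rz":-0.022,"claw":1}
    - {"dx":0.001,"dy":0.035,"dz":0,"rx":0.0031,"ry":0,"rz":-0.022,"claw":1}
    - {"dx":0.001,"dy":0.035,"dz":0,"rx":0.0031,"ry":0,"rz":-0.022,"claw":1}
    - {"dx":0.001,"dy":0.035,"dz":0,"rx":0.0031,"ry":0,"rz":-0.022,"claw":1}
    - {"dx":0.001,"dy":0.035,"dz":0,"rx":0.0031,"ry":0,"rz":-0.022,"claw":1}
    - {"dx":0.001,"dy":0.035,"dz":0,"rx":0.0031,"ry":0,"rz":-0.022,"claw":1}
    - {"dx":0.001,"dy":0.035,"dz":0,"rx":0.0031,"ry":0,"rz":-0.022,"claw":1}
    - {"dx":0,"dy":0,"dz":0,"rx":0,"ry":0,"rz":0,"claw":1}

```text
time_s: 16.4
ee_pos: [0.4742, -0.2096, 0.1891]
eef_rot: [-3.14, -0.138, 0.106]
force: [4.7, 1.7, -6.9]
grip_width: 0.0197
grip_force: 60.0
```

```bash
python3 p.py
```

```text
time_s 16.4
ee_pos [ 0.4742 -0.2096  0.1891]
eef_rot [-3.1403 -0.1383  0.1057]
force [ 4.6604  1.68   -6.9335]
moment [ 0.4981 -0.0926  0.2486]
slope to cup -0.0501  z at tcp 0.2013  handle bearing -173.9  lug rel est 0.0093
side offset of handle 0.0002 axis est [ 0.5735 -0.1991]
```

Request:
step_arm:
  plan:
    - {"dx":0.001,"dy":0.035,"dz":0,"rx":0.0031,"ry":0,"rz":-0.022,"claw":1}
    - {"dx":0.001,"dy":0.035,"dz":0,"rx":0.0031,"ry":0,"rz":-0.022,"claw":1}
    - {"dx":0.001,"dy":0.035,"dz":0,"rx":0.0031,"ry":0,"rz":-0.022,"claw":1}
    - {"dx":0.001,"dy":0.035,"dz":0,"rx":0.0031,"ry":0,"rz":-0.022,"claw":1}
    - {"dx":0,"dy":0,"dz":0,"rx":0,"ry":0,"rz":0,"claw":1}

```text
time_s: 16.95
ee_pos: [0.4763, -0.223, 0.1885]
eef_rot: [-3.138, -0.137, 0.244]
force: [1.8, 3.8, -7.7]
grip_width: 0.0197
grip_force: 60.0
```

```bash
python3 p.py
```

```text
time_s 16.95
ee_pos [ 0.4763 -0.223   0.1885]
eef_rot [-3.1385 -0.1366  0.2443]
force [ 1.8339  3.7856 -7.6752]
moment [0.4012 0.4644 0.179 ]
slope to cup -0.0575  z at tcp 0.2007  handle bearing -166.0  lug rel est 0.0080
side offset of handle 0.0001 axis est [ 0.5732 -0.1989]
```

Handle bearing is 194°, 48° past the slot, so it's in the pocket zone. Two more degrees, then lower gently.

Request:
step_arm:
  plan:
    - {"dx":0.001,"dy":0.035,"dz":0,"rx":0.0031,"ry":0,"rz":-0.022,"claw":1}
    - {"dx":-0.003,"dy":0,"dz":0.02,"rx":0,"ry":0,"rz":0,"claw":1}
    - {"dx":-0.003,"dy":0,"dz":0.02,"rx":0,"ry":0,"rz":0,"claw":1}
    - {"dx":0,"dy":0,"dz":0,"rx":0,"ry":0,"rz":0,"claw":1}

```text
time_s: 17.4
ee_pos: [0.4771, -0.2265, 0.1847]
eef_rot: [-3.139, -0.137, 0.278]
force: [-2.5, 2.3, -2.4]
grip_width: 0.0195
grip_force: 60.0
```

```bash
python3 p.py
```

```text
time_s 17.4
ee_pos [ 0.4771 -0.2265  0.1847]
eef_rot [-3.1387 -0.1369  0.2783]
force [-2.4827  2.3435 -2.4193]
moment [0.2715 0.6803 0.2781]
slope to cup -0.0446  z at tcp 0.1969  handle bearing -164.1  lug rel est 0.0055
side offset of handle 0.0001 axis est [ 0.5731 -0.199 ]
```

Request:
step_arm:
  plan:
    - {"dx":-0.003,"dy":0,"dz":0.02,"rx":0,"ry":0,"rz":0,"claw":1}
    - {"dx":0,"dy":0,"dz":0,"rx":0,"ry":0,"rz":0,"claw":1}
    - {"dx":-0.002,"dy":0,"dz":0.015,"rx":0,"ry":0,"rz":0,"claw":1}
    - {"dx":0,"dy":0,"dz":0,"rx":0,"ry":0,"rz":0,"claw":1}

```text
time_s: 17.85
ee_pos: [0.4771, -0.2269, 0.1817]
eef_rot: [-3.139, -0.137, 0.279]
force: [-7.0, 0.7, 3.6]
grip_width: 0.0197
grip_force: 60.0
```

```bash
python3 p.py
```

```text
time_s 17.85
ee_pos [ 0.4771 -0.2269  0.1817]
eef_rot [-3.1394 -0.1373  0.2787]
force [-6.9891  0.7346  3.6452]
moment [0.2849 0.8523 0.2558]
slope to cup -0.0206  z at tcp 0.1939  handle bearing -164.0  lug rel est 0.0049
side offset of handle 0.0001 axis est [ 0.5731 -0.1994]
```

The down-force has reversed, so the lugs are seated in the pockets and nearly level. I'll relax the radial push and release.

Request:
step_arm:
  plan:
    - {"dx":-0.005,"dy":0,"dz":0,"rx":0,"ry":0,"rz":0,"claw":1}
    - {"dx":0,"dy":0,"dz":0,"rx":0,"ry":0,"rz":0,"claw":1}
    - {"dx":0,"dy":0,"dz":0,"rx":0,"ry":0,"rz":0,"claw":0.72}
    - {"dx":0,"dy":0,"dz":0,"rx":0,"ry":0,"rz":0,"claw":0.72}
    - {"dx":0,"dy":0,"dz":0,"rx":0,"ry":0,"rz":0,"claw":0.72}
    - {"dx":0,"dy":0,"dz":0,"rx":0,"ry":0,"rz":0,"claw":0.72}
    - {"dx":0,"dy":0,"dz":0,"rx":0,"ry":0,"rz":0,"claw":0.72}
    - {"dx":0,"dy":0,"dz":0,"rx":0,"ry":0,"rz":0,"claw":0.72}

```text
time_s: 18.7
ee_pos: [0.4767, -0.2266, 0.1809]
eef_rot: [-3.138, -0.137, 0.279]
force: [-0.2, -0.9, -0.2]
grip_width: 0.0265
grip_force: 0.0
```

```bash
python3 p.py
```

```text
time_s 18.7
ee_pos [ 0.4767 -0.2266  0.1809]
eef_rot [-3.138  -0.1366  0.2794]
force [-0.1546 -0.9184 -0.1722]
moment [-0.0428  0.1854 -0.0435]
slope to cup 0.0022  z at tcp 0.1914  handle bearing -164.0  lug rel est 0.0046
side offset of handle -0.0002 axis est [ 0.5726 -0.1991]
```

The cup hangs by itself, level, with its lugs about 4 mm up. I'll open further, retreat upward and check.

Request:
step_arm:
  plan:
    - {"dx":0,"dy":0,"dz":0,"rx":0,"ry":0,"rz":0,"claw":0.5}
    - {"dx":0,"dy":0,"dz":0,"rx":0,"ry":0,"rz":0,"claw":0.5}
    - {"dx":0,"dy":0,"dz":0,"rx":0,"ry":0,"rz":0,"claw":0.5}
    - {"dx":0,"dy":0,"dz":-0.15,"rx":0,"ry":0,"rz":0,"claw":0.5}
    - {"dx":0,"dy":0,"dz":-0.2,"rx":0,"ry":0,"rz":0,"claw":0.5}
    - {"dx":0,"dy":0,"dz":-0.2,"rx":0,"ry":0,"rz":0,"claw":0.5}
    - {"dx":0,"dy":0,"dz":-0.2,"rx":0,"ry":0,"rz":0,"claw":0.5}
    - {"dx":0,"dy":0,"dz":0,"rx":0,"ry":0,"rz":0,"claw":0.5}
    - {"dx":0,"dy":0,"dz":0,"rx":0,"ry":0,"rz":0,"claw":0.5}

```text
time_s: 19.65
ee_pos: [0.4668, -0.2296, 0.2547]
eef_rot: [-3.138, -0.137, 0.279]
force: [0.4, 0.2, -0.4]
grip_width: 0.0471
grip_force: 0.0
```

```bash
python3 p.py; python3 -c "
from h import *
c=viewer.camera('scene'); cv2.imwrite('pics/s6.png',c['img'][:,:,::-1])"
```

```text
time_s 19.65
ee_pos [ 0.4668 -0.2296  0.2547]
eef_rot [-3.138  -0.1366  0.2793]
force [ 0.4256  0.2374 -0.4314]
moment [-0.0578  0.2036  0.0451]
slope to cup 0.0007  z at tcp 0.1913  handle bearing -164.0  lug rel est 0.0044
side offset of handle -0.0001 axis est [ 0.5628 -0.2021]
```

View pics/s6.png

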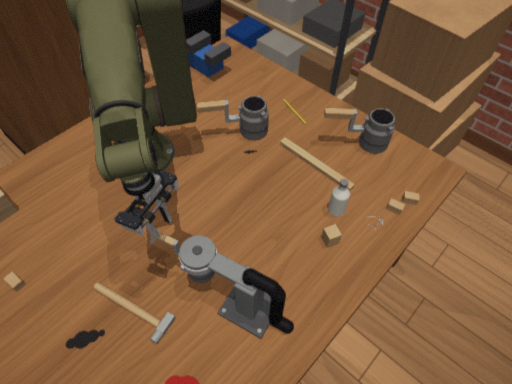

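The cup hangs in the collar at (200,255) with its handle free at (170,240). The gripper is clear, and the bystanders look undisturbed. I'll hand it in.

```bash
python3 -c "
from station import hand_in; print(hand_in())"
```

```text
the job is handed in; nothing more can be done
None
```

The dust cup hangs locked and level in the collar, its lugs about 4 mm above the collar's underside, with the gripper clear and the bystanders in place; I handed it in at about 20 s, but no verdict came back.

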